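Rack the disc-cutter punches by size

TASK

Put the four round steel disc-cutting punches away in the beech rack, each standing upright in the middle of its own pocket, in order of thickness: the thickest in the pocket next to the disc cutter, then down in size to the thinnest in the pocket at the far end. Set them down rather than dropping them, do not let one fall over, and leave the oil bottle standing where it is.

Things in the scene. Friction and masses are not known exactly. Their poses are not given: they have to be found in the camera images.
- punch40: the thickest of four plain round disc-cutting punches, bare hardened steel, 40 mm in diameter and 60 mm high, loose, standing upright on the bench at the start, about 592 g; origin at the centre of its underside, z up its axis
- punch32: the second thickest of four plain round disc-cutting punches, bare hardened steel, 32 mm in diameter and 60 mm high, loose, standing upright on the bench at the start, about 379 g; origin at the centre of its underside, z up its axis
- punch25: the second thinnest of four plain round disc-cutting punches, bare hardened steel, 25 mm in diameter and 60 mm high, loose, standing upright on the bench at the start, about 231 g; origin at the centre of its underside, z up its axis
- punch18: the thinnest of four plain round disc-cutting punches, bare hardened steel, 18 mm in diameter and 60 mm high, loose, standing upright on the bench at the start, about 120 g; origin at the centre of its underside, z up its axis
- pocket_a: the end pocket on the rack's -y side; one of four equal pale beech blocks, 74 x 74.5 x 14 mm, in a row (pitch 75 mm, along their y axes) on a dark wooden strip 316 x 90 x 12 mm with 24 mm high end cheeks; fixed. Round pocket 60 mm wide, 4 mm deep in its top. Origin: centre of its underside, 12 mm above the bench; pocket floor at z = 10 mm, rim at 14 mm
- pocket_b: second from the rack's -y end; one of four equal pale beech blocks, 74 x 74.5 x 14 mm, in a row (pitch 75 mm, along their y axes) on a dark wooden strip 316 x 90 x 12 mm with 24 mm high end cheeks; fixed. Round pocket 60 mm wide, 4 mm deep in its top. Origin: centre of its underside, 12 mm above the bench; pocket floor at z = 10 mm, rim at 14 mm
- pocket_c: third from the rack's -y end; one of four equal pale beech blocks, 74 x 74.5 x 14 mm, in a row (pitch 75 mm, along their y axes) on a dark wooden strip 316 x 90 x 12 mm with 24 mm high end cheeks; fixed. Round pocket 60 mm wide, 4 mm deep in its top. Origin: centre of its underside, 12 mm above the bench; pocket floor at z = 10 mm, rim at 14 mm
- pocket_d: the end pocket on the rack's +y side; one of four equal pale beech blocks, 74 x 74.5 x 14 mm, in a row (pitch 75 mm, along their y axes) on a dark wooden strip 316 x 90 x 12 mm with 24 mm high end cheeks; fixed. Round pocket 60 mm wide, 4 mm deep in its top. Origin: centre of its underside, 12 mm above the bench; pocket floor at z = 10 mm, rim at 14 mm
- disc_cutter: square steel disc cutter, 98 x 98 x 50 mm: two plates with a slot between and four holes of graded size in the top; fixed at one end or the other of the row, its centre 112 mm from the end pocket beside it. Origin: centre of its underside. At the row's other end stands a steel dapping block, a 56 mm cube with round hollows
- oil_bottle: small amber glass bottle with black cap, 36 mm in diameter and 85 mm high, loose, standing among the punches, to be left standing; origin at the centre of its underside, z up
Not all that is in view belongs to the job. Leave any red look-alike of the punch40 alone.

How it is judged:
By the outcome, as a careful person would: the job done as asked, in the order asked, and still so for the second after the job is handed in, with the robot touching nothing.
It also fails if it takes over 99 s, if anything falls off the work surface, if the arm or the gripper's body presses on something with over 40 N, if the wrist force passes 120 N, or if a joint passes its speed limit or range.

ROBOT

A 6-joint arm with a two-finger parallel gripper is mounted at the origin on the work surface. World frame = base frame: x ahead of the robot, y to its left, z up, the work surface at z = 0. Lengths are in m, angles in rad, forces in N, time in s.
With the tool pointing down it reaches from about 0.25 to 0.725 m from the base axis. Payload 4 kg.
Tool frame: the origin (TCP) lies midway between the tips of the shut fingers; the grasp point (between the pads) lies 19 mm behind it; z points along the fingers, y is the line along which they close (so a half turn about z gives the same grasp; the last joint's range is limited). The gripper opens to 85 mm and grips with 20 to 120 N. Pads are 22 mm wide; open, the fingers measure 114 mm over their backs; the gripper's body (76 mm by 85 mm) begins 54 mm behind the grasp point. The pads swing forward as they close: fully open they stand 13 mm farther back than shut.
Start: joints at [1.323, 0.241, 0.005, 1.335, 0, 1.571], TCP at [0.123, 0.485, 0.231] pointing down, gripper open.
Joint ranges: [-2.72, 2.72], [-1.05, 1.87], [-1.09, 1.28], [-1.99, 2.15], [-1.42, 1.44], [-3.14, 3.14]. Speed limits (rad/s): [2.79, 2.79, 3.14, 3.14, 3.14, 3.14].

INTERFACE

Orientations are given as a unit quaternion [x, y, z, w].
In Python, from workcell import get_obs, imaging, workorder gives the robot as it stands.
- The arm moves only by the tool step_hand, called by a JSON object that holds its "method" and its "body". Schema: {"type":"object","properties":{"plan":{"type":"array","items":{"type":"object","properties":{"drx":{"type":"number"},"dry":{"type":"number"},"drz":{"type":"number"},"dx":{"type":"number"},"dy":{"type":"number"},"dz":{"type":"number"},"aperture":{"type":"number"}},"additionalProperties":false,"required":["aperture"]},"minItems":1,"maxItems":10},"only":{"type":"string"},"quiet":{"type":"boolean"},"lines":{"type":"string"}},"required":["plan"],"additionalProperties":false}. plan is a list of rows, 1 to 10 of them, each an object with the fields drx, dry, drz (a rotation vector in rad), dx, dy, dz (the shift in m), aperture (the finger opening in m); a field left out counts as zero (the opening has to be given); each row is the pose to reach, as a shift and turn from the pose commanded when the call began, along the tool's axes at that moment; what a row does not reach only later rows make up. A row lasts 1/8 s, in which the tool goes at most 0.0625 m and 0.188 rad, less where a joint would pass 70% of its speed; a pose out of reach is approached as far as the arm can. The fingers move at their own pace and stop on an object; the grip force is fixed at half the most. Time passes only in rows, so rows that do not move let the fingers close. The tool returns the time, the measured TCP pose, the force, the opening and the grip force at its end. only (a regular expression) keeps the lines of the reply that match it, lines (a string "A,B") keeps lines A to B, and quiet returns only ok. Input that does not fit is refused with a message, and nothing moves.
- get_obs(): the state, without advancing time (a new reading comes with each control period).
- imaging.camera(name): name is "scene" or "top"; returns (picture, depth): 400x640x3 uint8, red, green, blue; 400x640 float32, m along the optical axis (not along the pixel's ray), 0 where there is no reading.
- imaging.calibration(name): a dict with "mtx" (3x3 intrinsics, pixels), "R" (3x3) and "t" (3): a world point X has camera coordinates R X + t. Camera axes: x right, y down, z forward; pixel columns grow to the right and rows downward; lengths in m; the calibration is good to about 2 mm. A picture is of the moment at which its call begins. calibration takes no time and is no camera call.
- workorder.job_done(): hands the job in; it is judged then, once.
The state is a dict: "clock": time; "joint_pos": joint angles; "joint_vel": joint speeds; "tau": joint torques, N m; "eef_pos": TCP position; "tool_rot": TCP orientation; "ft_force": force on the tool from outside, world axes, zero at the start; "ft_torque": the same for the moment, N m; "grip_width": finger opening in m; "grasp_force": force on a finger pad.
Only numpy, scipy, OpenCV 4.12 (cv2) and the standard library are available. Lean on these libraries where they do the work, as an engineer would, in place of code of your own. Each camera call takes 0.05 s, during which the arm holds its last target. There are 200 camera calls.

## Working session

There is one attempt and no reset: what is moved stays moved. The work goes in short steps, Python scripts to look and compute and a tool call to move; the robot and the scene stay as the last step left them, time stands still between calls to the robot, and variables do not carry over. Pictures are saved under pics/ and viewed, at most 14 in all, crops included, and the job is handed in when it is done.

```bash
mkdir -p pics
```

Create snap.py:
```python
from workcell import get_obs, imaging
import cv2, numpy as np, sys
for n in ("scene","top"):
    p,d=imaging.camera(n); np.savez(f"{n}_{sys.argv[1]}.npz",p=p,d=d)
    cv2.imwrite(f"pics/{n}_{sys.argv[1]}.png",p[:,:,::-1])
```

```bash
python3 snap.py 0; python3 -c "
from workcell import get_obs,imaging
print(get_obs());print(imaging.calibration('scene'));print(imaging.calibration('top'))"
```

```text
{'clock': 0.1, 'joint_pos': array([1.32299549e+00, 2.41363406e-01, 3.82168051e-03, 1.33522756e+00,
       1.57465918e-05, 1.57079988e+00]), 'joint_vel': array([-0.00105144, -0.00213659,  0.0036056 ,  0.00068537, -0.00106719,
        0.00088664]), 'tau': array([-1.06546246e-03, -3.73136938e+01,  2.53010166e+01,  1.07827535e-02,
        6.45634330e-06,  2.99504200e-05]), 'eef_pos': array([0.12248561, 0.48415104, 0.23047491]), 'tool_rot': array([ 1.23585366e-01,  9.92333454e-01, -9.77943126e-04, -1.29723766e-04]), 'ft_force': array([-0.26554882,  0.04527437,  0.85495544]), 'ft_torque': array([-0.0050212 , -0.01737191, -0.00550616]), 'grasp_force': 0.0, 'grip_width': 0.08527732302927696}
{'mtx': array([[396.4836003 ,   0.        , 318.04932362],
       [  0.        , 396.4836003 , 201.43283777],
       [  0.        ,   0.        ,   1.        ]]), 'R': array([[ 0.83522229,  0.54989502, -0.00438063],
       [ 0.3793003 , -0.58184135, -0.71943862],
       [-0.39816454,  0.5992296 , -0.69454221]]), 't': array([-0.44990633, -0.18164003,  1.30478789])}
{'mtx': array([[387.19805581,   0.        , 323.32775348],
       [  0.        , 387.19805581, 204.60005307],
       [  0.        ,   0.        ,   1.        ]]), 'R': array([[-0.01513356, -0.99987224, -0.00514494],
       [-0.98637211,  0.01577194, -0.16377211],
       [ 0.16383233,  0.00259637, -0.98648478]]), 't': array([-0.00354762,  0.55030445,  0.96625428])}
```

View pics/scene_0.png

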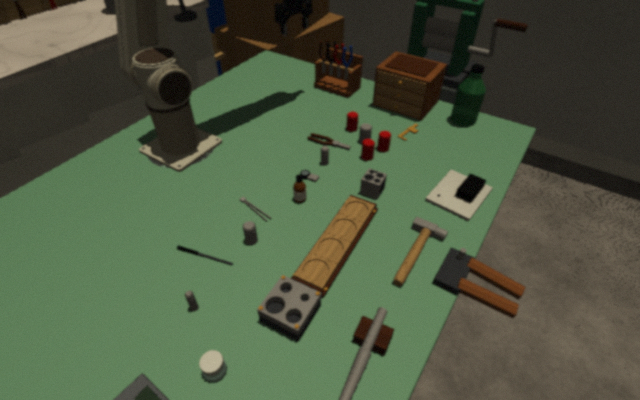

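View pics/top_0.png

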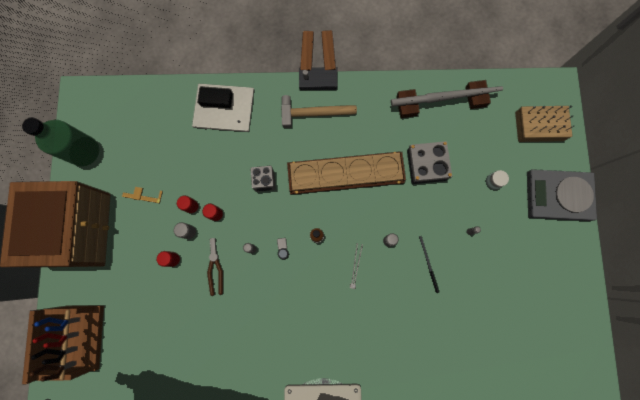

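The scene shows the arm base and the four punches. In the top view these lie near (183,230), (391,240), (249,248) and (475,231). The bottle is at (317,236), the rack at (290-404,155-190), the dapping block at (262,178), and the disc cutter at (430,162). The cutter is at the -y end, so the order should be a=40, b=32, c=25, d=18. Next I'll measure from both views.

Create meas.py:
```python
from workcell import imaging
import cv2, numpy as np, sys
def cloud(n,tag):
    f=np.load(f"{n}_{tag}.npz");p,d=f["p"],f["d"].astype(float);c=imaging.calibration(n)
    v,u=np.mgrid[:400,:640]
    K=c["mtx"];X=np.stack([(u-K[0,2])/K[0,0]*d,(v-K[1,2])/K[1,1]*d,d],-1)
    W=(X-c["t"])@c["R"]; W[d==0]=np.nan
    return p,W
def topplane(n,u,v,z):
    c=imaging.calibration(n);r=c["R"].T@np.linalg.inv(c["mtx"])@[u,v,1];o=-c["R"].T@c["t"]
    return o+r*(z-o[2])/r[2]
if __name__=="__main__":
  for n in ("top","scene"):
    p,W=cloud(n,sys.argv[1]);z=W[...,2]
    ok=(W[...,0]>.2)&(W[...,0]<.75)&(abs(W[...,1])<.55)
    print(n,"bench z",np.nanmedian(z[ok&(abs(z)<.012)]))
    m=(ok&(z>.012)&(z<.15)).astype(np.uint8)
    k,l,s,_=cv2.connectedComponentsWithStats(m)
    for i in range(1,k):
        if s[i,4]<25: continue
        q=W[l==i];zt=np.percentile(q[:,2],90);t=q[q[:,2]>zt-.006]
        (cx,cy),(w,h),a=cv2.minAreaRect((t[:,:2]*1000).astype(np.float32))
        mu=t.mean(0);rgb=p[l==i].mean(0).astype(int)
        print(s[i].tolist(),"zt %.3f"%zt,"c %.1f %.1f mean %.1f %.1f size %.1f %.1f ang %.1f"%(cx,cy,mu[0]*1e3,mu[1]*1e3,w,h,a),rgb)
```

```bash
python3 meas.py 0
```

Run:
```python
import cv2
a=cv2.imread('pics/top_0.png')
cv2.imwrite('pics/top_0c.png',cv2.resize(a[130:290,150:510],None,fx=2.2,fy=2.2,interpolation=cv2.INTER_CUBIC))
```

```text
top bench z 0.00018658302141419197
[408, 141, 45, 43, 1554] zt 0.052 c 663.6 -298.5 mean 664.7 -293.5 size 99.0 99.8 ang 5.1 [89 85 80]
[287, 151, 119, 43, 3462] zt 0.028 c 644.4 -74.7 mean 644.9 -74.9 size 78.2 315.8 ang 4.8 [128 101  68]
[251, 166, 24, 25, 548] zt 0.058 c 625.8 148.9 mean 625.8 148.8 size 55.8 55.9 ang 4.4 [82 80 76]
[486, 170, 23, 19, 315] zt 0.047 c 614.9 -479.5 mean 614.5 -479.5 size 42.1 40.8 ang 87.3 [134 133 121]
[177, 195, 20, 18, 269] zt 0.061 c 558.4 348.5 mean 559.1 348.3 size 37.2 36.5 ang 3.6 [102  26  23]
[202, 203, 20, 18, 252] zt 0.061 c 537.4 281.4 mean 537.4 281.1 size 37.7 37.8 ang 62.4 [107  28  25]
[174, 222, 21, 17, 273] zt 0.061 c 489.2 353.0 mean 488.9 352.5 size 36.1 37.7 ang 43.8 [89 86 81]
[468, 226, 13, 9, 82] zt 0.061 c 479.1 -403.5 mean 478.5 -403.1 size 15.7 14.6 ang 25.7 [71 71 65]
[310, 228, 14, 15, 168] zt 0.085 c 472.6 7.0 mean 472.3 6.8 size 14.9 15.4 ang 89.3 [56 43 31]
[384, 233, 15, 14, 151] zt 0.061 c 456.8 -185.0 mean 457.1 -185.1 size 29.4 29.3 ang 26.9 [102  99  93]
[243, 243, 13, 10, 104] zt 0.060 c 442.2 182.1 mean 441.6 
[... 676 characters left out ...]
21, 146, 8, 17, 126] zt 0.058 c 442.9 181.3 mean 444.0 180.7 size 21.2 24.9 ang 32.4 [56 58 47]
[361, 168, 26, 29, 535] zt 0.057 c 627.9 148.7 mean 628.5 146.6 size 56.9 59.3 ang 7.0 [55 54 46]
[294, 170, 16, 31, 311] zt 0.079 c 473.4 6.7 mean 475.0 4.8 size 17.1 16.1 ang 77.7 [52 48 34]
[257, 195, 121, 145, 5760] zt 0.050 c 663.8 -297.8 mean 667.0 -296.1 size 99.8 100.7 ang 4.8 [104  84  56]
[243, 221, 15, 22, 245] zt 0.060 c 459.5 -186.1 mean 460.0 -186.9 size 29.0 28.2 ang 80.2 [64 64 53]
[185, 291, 13, 18, 151] zt 0.059 c 479.8 -403.4 mean 480.6 -403.5 size 16.4 15.2 ang 50.6 [58 60 48]
[200, 350, 27, 32, 645] zt 0.046 c 615.0 -479.4 mean 615.8 -479.9 size 41.7 42.2 ang 9.4 [133 131 110]
```

View pics/top_0c.png

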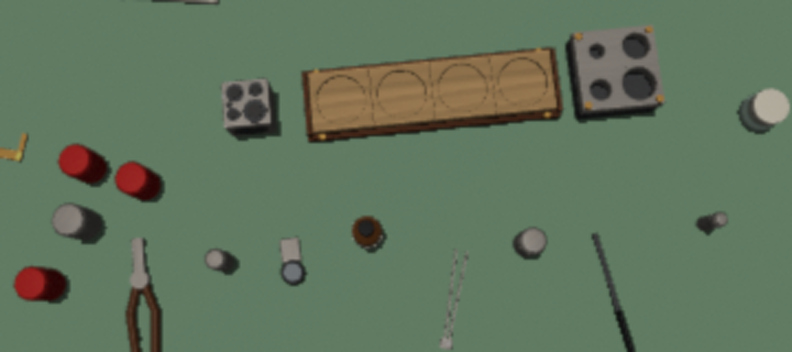

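The crop confirms the layout. The cutter is beside pocket_a, reds stand around punch40 at (68,220) in the crop, and the bottle is at (367,231). Both views agree on positions to about 2 mm. I'll check the pocket floor height and work out the first move.

Create go.py:
```python
import sys,numpy as np
from workcell import get_obs
from scipy.spatial.transform import Rotation as R
o=get_obs();T=R.from_quat(o["tool_rot"])
d=T.inv().apply(np.array(list(map(float,sys.argv[1:4])))-o["eef_pos"])
print("tool d",d.round(4),"pos",o["eef_pos"].round(4),"y-yaw",np.degrees(np.arctan2(*T.as_matrix()[[1,0],1])).round(1),"tilt",T.as_matrix()[:2,2].round(4),"q",o["joint_pos"].round(2),"w",o["grip_width"].round(4),"t",o["clock"])
```

Run:
```python
from meas import cloud
import numpy as np
P=[(.6542,-.1867),(.648,-.112),(.6418,-.0372),(.6356,.0375)]
for n in("top","scene"):
    p,W=cloud(n,0)
    for q in P:
        r=np.hypot(W[...,0]-q[0],W[...,1]-q[1])
        print(n,q,"floor",np.median(W[r<.022][:,2]).round(4),"rim",np.median(W[(r>.033)&(r<.036)][:,2]).round(4))
```

```bash
python3 go.py .490 .352 .11
```

```text
top (0.6542, -0.1867) floor 0.0221 rim 0.0265
top (0.648, -0.112) floor 0.0222 rim 0.0266
top (0.6418, -0.0372) floor 0.0222 rim 0.026
top (0.6356, 0.0375) floor 0.0221 rim 0.026
scene (0.6542, -0.1867) floor 0.0218 rim 0.026
scene (0.648, -0.112) floor 0.0216 rim 0.0259
scene (0.6418, -0.0372) floor 0.0218 rim 0.0259
scene (0.6356, 0.0375) floor 0.0217 rim 0.0256Traceback (most recent call last):
  File "go.py", line 6, in <module>
    print("tool d",d.round(4),"pos",o["eef_pos"].round(4),"y-yaw",np.degrees(np.arctan2(*T.as_matrix()[[1,0],1])).round(1),"tilt",T.as_matrix()[:2,2].round(4),"q",o["joint_pos"].round(2),"w",o["grip_width"].round(4),"t",o["clock"])
                                                                                                                                                                                               ^^^^^^^^^^^^^^^^^^^^^
AttributeError: 'float' object has no attribute 'round'
```

```bash
sed -i 's/o\["grip_width"\].round(4)/round(o["grip_width"],4)/' go.py; python3 go.py .490 .352 .11
```

```text
tool d [-0.3887 -0.0377  0.1205] pos [0.1225 0.4842 0.2305] y-yaw 75.8 tilt [-0.0005 -0.0019] q [1.32 0.24 0.   1.34 0.   1.57] w 0.0853 t 0.1
```

{"method": "step_hand", "body": {"plan": [{"dx": -0.389,"dy": -0.038,"dz": 0.12,"aperture": 0.07},{"dx": -0.389,"dy": -0.038,"dz": 0.12,"aperture": 0.07},{"dx": -0.389,"dy": -0.038,"dz": 0.12,"aperture": 0.07},{"dx": -0.389,"dy": -0.038,"dz": 0.12,"aperture": 0.07},{"dx": -0.389,"dy": -0.038,"dz": 0.12,"aperture": 0.07},{"dx": -0.389,"dy": -0.038,"dz": 0.12,"aperture": 0.07},{"dx": -0.389,"dy": -0.038,"dz": 0.12,"aperture": 0.07},{"dx": -0.389,"dy": -0.038,"dz": 0.12,"aperture": 0.07},{"dx": -0.389,"dy": -0.038,"dz": 0.12,"aperture": 0.07}]}}

```text
clock: 1.23
eef_pos: [0.4897, 0.3524, 0.1108]
tool_rot: [0.124, 0.992, -0.0, -0.001]
ft_force: [-0.2, -0.1, 0.1]
grip_width: 0.0701
grasp_force: 0.0
```

```bash
python3 go.py .490 .352 .02
```

```text
tool d [-0.0005 -0.0002  0.0908] pos [0.4897 0.3524 0.1108] y-yaw 75.8 tilt [-0.0015 -0.0006] q [0.62 0.52 0.09 1.15 0.   0.87] w 0.0701 t 1.225
```

{"method": "step_hand", "body": {"plan": [{"dz": 0.045,"aperture": 0.07},{"dz": 0.07,"aperture": 0.07},{"dz": 0.09,"aperture": 0.07},{"dz": 0.09,"aperture": 0.07},{"dz": 0.09,"aperture": 0.03},{"dz": 0.09,"aperture": 0.03},{"dz": 0.09,"aperture": 0.03},{"dz": 0.09,"aperture": 0.03},{"dz": 0.09,"aperture": 0.03}]}}

```text
clock: 2.35
eef_pos: [0.4914, 0.3542, 0.0235]
tool_rot: [0.123, 0.992, 0.002, 0.001]
ft_force: [-0.8, 2.0, 6.5]
grip_width: 0.039
grasp_force: 60.8
```

```bash
python3 go.py .490 .352 .02
```

```text
tool d [ 0.0009 -0.0025  0.0035] pos [0.4914 0.3542 0.0235] y-yaw 75.8 tilt [0.0027 0.0039] q [ 0.62  0.6  -0.01  0.95  0.    0.87] w 0.039 t 2.35
```

{"method": "step_hand", "body": {"plan": [{"dz": -0.03,"aperture": 0.03},{"dz": -0.06,"aperture": 0.03},{"dz": -0.095,"aperture": 0.03},{"dz": -0.095,"aperture": 0.03}]}}

```text
clock: 2.85
eef_pos: [0.492, 0.3532, 0.1185]
tool_rot: [0.124, 0.992, 0.002, 0.002]
ft_force: [1.4, 0.1, -6.2]
grip_width: 0.0389
grasp_force: 61.7
```

```bash
python3 go.py .6542 -.1867 .115
```

```text
tool d [-0.2898 -0.4836  0.0028] pos [0.492  0.3532 0.1185] y-yaw 75.8 tilt [0.0044 0.0025] q [ 0.62  0.51  0.1   1.16 -0.    0.87] w 0.0389 t 2.85
```

{"method": "step_hand", "body": {"plan": [{"dx": -0.015,"dy": -0.025,"aperture": 0.03},{"dx": -0.04,"dy": -0.067,"aperture": 0.03},{"dx": -0.07,"dy": -0.117,"aperture": 0.03},{"dx": -0.1,"dy": -0.167,"aperture": 0.03},{"dx": -0.13,"dy": -0.217,"aperture": 0.03},{"dx": -0.16,"dy": -0.267,"aperture": 0.03},{"dx": -0.19,"dy": -0.317,"aperture": 0.03},{"dx": -0.22,"dy": -0.367,"aperture": 0.03},{"dx": -0.25,"dy": -0.417,"aperture": 0.03},{"dx": -0.27,"dy": -0.45,"aperture": 0.03}]}}

```text
clock: 4.1
eef_pos: [0.6404, -0.1529, 0.1127]
tool_rot: [0.125, 0.992, -0.0, -0.002]
ft_force: [0.3, 0.7, -5.2]
grip_width: 0.0386
grasp_force: 62.1
```

{"method": "step_hand", "body": {"plan": [{"dx": -0.015,"dy": -0.025,"aperture": 0.03},{"dx": -0.02,"dy": -0.034,"aperture": 0.03},{"dx": -0.02,"dy": -0.034,"aperture": 0.03},{"dx": -0.02,"dy": -0.034,"aperture": 0.03}]}}

```text
clock: 4.6
eef_pos: [0.6522, -0.1863, 0.1154]
tool_rot: [0.123, 0.992, 0.0, -0.001]
ft_force: [-0.4, 0.2, -5.7]
grip_width: 0.0383
grasp_force: 62.1
```

```bash
python3 go.py .6542 -.1867 .047; python3 snap.py 1
```

```text
tool d [-0.0022  0.0001  0.0683] pos [ 0.6522 -0.1863  0.1154] y-yaw 75.9 tilt [-0.002   0.0011] q [-0.28  0.66  0.36  1.27  0.   -0.03] w 0.0383 t 4.6
```

View pics/scene_1.png

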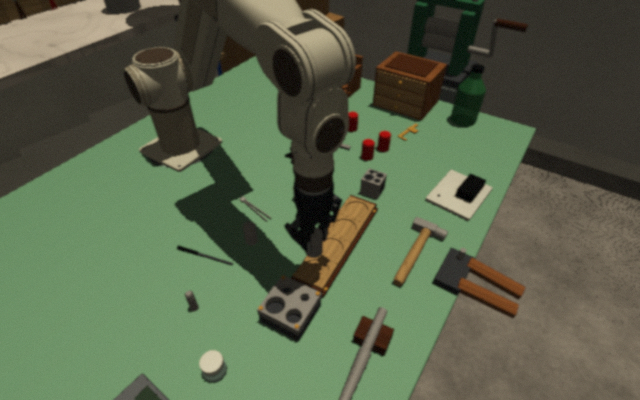

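The held punch40 shows at about (315,240), hanging upright over pocket_a. I'll lower it gently.

{"method": "step_hand", "body": {"plan": [{"dx": -0.002,"dz": 0.025,"aperture": 0.03},{"dx": -0.002,"dz": 0.05,"aperture": 0.03},{"dx": -0.002,"dz": 0.062,"aperture": 0.03},{"dx": -0.002,"dz": 0.065,"aperture": 0.03},{"dx": -0.002,"dz": 0.067,"aperture": 0.03},{"dx": -0.002,"dz": 0.067,"aperture": 0.03}]}}

```text
clock: 5.45
eef_pos: [0.6555, -0.1885, 0.0504]
tool_rot: [0.124, 0.992, -0.0, 0.001]
ft_force: [-0.2, 0.5, -6.0]
grip_width: 0.0386
grasp_force: 62.1
```

```bash
python3 go.py .6542 -.1867 .0455
```

```text
tool d [0.0017 0.0015 0.0049] pos [ 0.6555 -0.1885  0.0504] y-yaw 75.8 tilt [ 0.0017 -0.0005] q [-0.28  0.71  0.28  1.13  0.   -0.03] w 0.0386 t 5.45
```

{"method": "step_hand", "body": {"plan": [{"dx": 0.001,"dy": 0.001,"dz": 0.001,"aperture": 0.03},{"dx": 0.001,"dy": 0.001,"dz": 0.002,"aperture": 0.03},{"dx": 0.001,"dy": 0.001,"dz": 0.002,"aperture": 0.03}]}}

```text
clock: 5.82
eef_pos: [0.654, -0.1872, 0.0473]
tool_rot: [0.124, 0.992, -0.0, -0.0]
ft_force: [0.3, -0.2, -4.8]
grip_width: 0.0383
grasp_force: 62.1
```

{"method": "step_hand", "body": {"plan": [{"dz": 0.001,"aperture": 0.03},{"dz": 0.0015,"aperture": 0.03},{"dz": 0.0015,"aperture": 0.03}]}}

```text
clock: 6.2
eef_pos: [0.654, -0.1871, 0.0457]
tool_rot: [0.124, 0.992, 0.0, -0.0]
ft_force: [0.2, 0.4, -4.7]
grip_width: 0.0385
grasp_force: 62.1
```

```bash
python3 go.py .6542 -.1867 .0455
```

```text
tool d [-0.0001  0.0005  0.0002] pos [ 0.654  -0.1871  0.0457] y-yaw 75.8 tilt [-0.0002  0.0001] q [-0.28  0.72  0.27  1.12  0.   -0.03] w 0.0385 t 6.2
```

{"method": "step_hand", "body": {"plan": [{"dz": 0.001,"aperture": 0.03},{"dz": 0.001,"aperture": 0.03}]}}

```text
clock: 6.45
eef_pos: [0.6541, -0.1872, 0.0455]
tool_rot: [0.124, 0.992, -0.0, 0.0]
ft_force: [-2.3, 1.6, -0.4]
grip_width: 0.0389
grasp_force: 62.2
```

{"method": "step_hand", "body": {"plan": [{"dz": 0.001,"aperture": 0.03},{"dz": 0.001,"aperture": 0.03}]}}

```text
clock: 6.7
eef_pos: [0.6542, -0.1872, 0.0455]
tool_rot: [0.124, 0.992, -0.0, 0.0]
ft_force: [-4.9, 1.8, 5.3]
grip_width: 0.0388
grasp_force: 62.7
```

{"method": "step_hand", "body": {"plan": [{"dz": 0.001,"aperture": 0.03},{"dz": 0.001,"aperture": 0.03}]}}

```text
clock: 6.95
eef_pos: [0.6542, -0.1872, 0.0455]
tool_rot: [0.124, 0.992, -0.0, 0.001]
ft_force: [-6.0, 1.7, 8.9]
grip_width: 0.0387
grasp_force: 63.2
```

{"method": "step_hand", "body": {"plan": [{"dz": -0.0015,"aperture": 0.03},{"dz": -0.0015,"aperture": 0.043},{"dz": -0.0015,"aperture": 0.046},{"dz": -0.0015,"aperture": 0.05},{"dz": -0.0015,"aperture": 0.056},{"dz": -0.0015,"aperture": 0.06},{"dz": -0.02,"aperture": 0.06},{"dz": -0.05,"aperture": 0.06},{"dz": -0.08,"aperture": 0.06},{"dz": -0.08,"aperture": 0.06}]}}

```text
clock: 8.2
eef_pos: [0.6563, -0.1878, 0.1264]
tool_rot: [0.124, 0.992, -0.001, 0.003]
ft_force: [-0.7, 0.6, -0.4]
grip_width: 0.0603
grasp_force: 0.0
```

```bash
python3 go.py .458 -.1855 .125
```

```text
tool d [ 1.928e-01 -4.640e-02  1.000e-04] pos [ 0.6563 -0.1878  0.1264] y-yaw 75.8 tilt [ 0.0066 -0.0018] q [-0.28  0.66  0.38  1.29  0.   -0.03] w 0.0603 t 8.2
```

{"method": "step_hand", "body": {"plan": [{"dx": 0.05,"dy": -0.012,"aperture": 0.06},{"dx": 0.1,"dy": -0.024,"aperture": 0.06},{"dx": 0.15,"dy": -0.036,"aperture": 0.06},{"dx": 0.193,"dy": -0.046,"aperture": 0.06},{"dx": 0.193,"dy": -0.046,"aperture": 0.06},{"dx": 0.193,"dy": -0.046,"aperture": 0.06}]}}

```text
clock: 8.95
eef_pos: [0.4562, -0.1846, 0.1227]
tool_rot: [0.124, 0.992, -0.0, 0.0]
ft_force: [0.1, -0.1, 0.4]
grip_width: 0.0598
grasp_force: 0.0
```

```bash
python3 go.py .458 -.1855 .02; python3 snap.py 2; python3 meas.py 2 | grep -E "top|scene|zt 0.08"
```

```text
tool d [-0.0019 -0.0004  0.1027] pos [ 0.4562 -0.1846  0.1227] y-yaw 75.8 tilt [ 0.0009 -0.0002] q [-0.38  0.3  -0.21  1.06  0.   -0.14] w 0.0598 t 8.95
top bench z 0.00011667455912972379
[310, 228, 14, 15, 168] zt 0.085 c 472.6 7.0 mean 472.2 6.7 size 15.0 15.1 ang 88.5 [57 44 31]
scene bench z -6.737051838215552e-05
[294, 170, 17, 31, 312] zt 0.080 c 474.2 6.4 mean 474.9 5.1 size 17.2 16.3 ang 61.9 [60 54 39]
```

View pics/top_2.png

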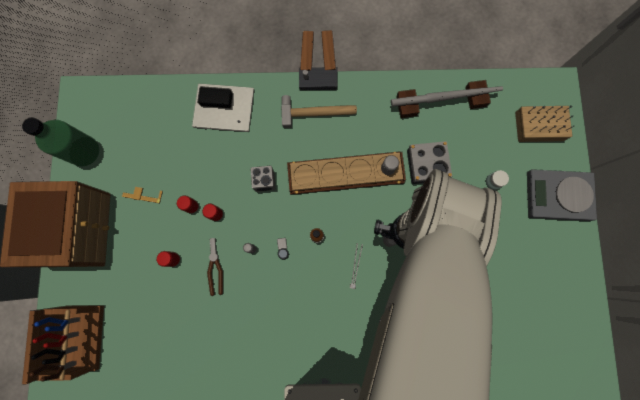

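punch40 stands in pocket_a, its top at about (391,165). Next I'll check its centre and grasp punch32.

Create chk.py:
```python
from meas import cloud; import numpy as np,sys,cv2
P=dict(a=(.6542,-.1867),b=(.648,-.112),c=(.6418,-.0372),d=(.6356,.0375))
for n in("top","scene"):
    p,W=cloud(n,sys.argv[1])
    for k in sys.argv[2]:
        q=P[k];m=(np.hypot(W[...,0]-q[0],W[...,1]-q[1])<.035)&(W[...,2]>.074)&(W[...,2]<.09)
        t=W[m]
        if len(t)<5: print(n,k,"few");continue
        r=cv2.minAreaRect((t[:,:2]*1000).astype(np.float32))
        print(n,k,m.sum(),"off",(np.array(r[0])-np.array(q)*1e3).round(1),"mean",((t[:,:2].mean(0)-q)*1e3).round(1),"size",np.round(r[1],1),"z",np.median(t[:,2]).round(4))
```

```bash
python3 chk.py 2 a
```

```text
top a 183 off [-1.2 -1. ] mean [-2.6 -0.8] size [36.4 38.5] z 0.0814
scene a 213 off [-0.3 -2.1] mean [ 0.7 -3.4] size [38.  36.1] z 0.0806
```

{"method": "step_hand", "body": {"plan": [{"dx": -0.001,"dz": 0.045,"aperture": 0.06},{"dx": -0.001,"dz": 0.08,"aperture": 0.06},{"dx": -0.001,"dz": 0.1,"aperture": 0.06},{"dx": -0.001,"dz": 0.1,"aperture": 0.06},{"dx": -0.001,"dz": 0.1,"aperture": 0.022},{"dx": -0.001,"dz": 0.1,"aperture": 0.022},{"dx": -0.001,"dz": 0.1,"aperture": 0.022},{"dx": -0.001,"dz": 0.1,"aperture": 0.022},{"dx": -0.001,"dz": 0.1,"aperture": 0.022}]}}

```text
clock: 10.18
eef_pos: [0.4581, -0.1851, 0.024]
tool_rot: [0.124, 0.992, -0.0, 0.002]
ft_force: [1.8, 0.2, 5.7]
grip_width: 0.0309
grasp_force: 59.9
```

```bash
python3 go.py .458 -.1855 .02
```

```text
tool d [ 0.0001 -0.0005  0.004 ] pos [ 0.4581 -0.1851  0.024 ] y-yaw 75.8 tilt [ 0.0034 -0.0009] q [-0.38  0.42 -0.33  0.81  0.   -0.14] w 0.0309 t 10.175
```

{"method": "step_hand", "body": {"plan": [{"dz": -0.03,"aperture": 0.022},{"dz": -0.06,"aperture": 0.022},{"dz": -0.095,"aperture": 0.022},{"dz": -0.095,"aperture": 0.022}]}}

```text
clock: 10.68
eef_pos: [0.4578, -0.1853, 0.1195]
tool_rot: [0.124, 0.992, -0.001, 0.002]
ft_force: [0.7, -0.8, -4.1]
grip_width: 0.0308
grasp_force: 60.1
```

```bash
python3 go.py .648 -.112 .125
```

```text
tool d [-0.1664  0.1177 -0.0049] pos [ 0.4578 -0.1853  0.1195] y-yaw 75.8 tilt [ 0.0035 -0.0018] q [-0.38  0.31 -0.21  1.05 -0.   -0.14] w 0.0308 t 10.675
```

{"method": "step_hand", "body": {"plan": [{"dx": -0.03,"dy": 0.021,"aperture": 0.022},{"dx": -0.065,"dy": 0.046,"aperture": 0.022},{"dx": -0.1,"dy": 0.07,"aperture": 0.022},{"dx": -0.135,"dy": 0.095,"aperture": 0.022},{"dx": -0.166,"dy": 0.118,"aperture": 0.022},{"dx": -0.166,"dy": 0.118,"aperture": 0.022},{"dx": -0.166,"dy": 0.118,"aperture": 0.022}]}}

```text
clock: 11.55
eef_pos: [0.6445, -0.1108, 0.1149]
tool_rot: [0.124, 0.992, -0.0, -0.003]
ft_force: [-0.4, 0.7, -3.3]
grip_width: 0.0306
grasp_force: 60.2
```

```bash
python3 go.py .648 -.112 .05
```

```text
tool d [-0.0041 -0.0002  0.0648] pos [ 0.6445 -0.1108  0.1149] y-yaw 75.8 tilt [-0.0057  0.0005] q [-0.17  0.62  0.27  1.23 -0.    0.08] w 0.0306 t 11.55
```

{"method": "step_hand", "body": {"plan": [{"dx": -0.002,"dz": 0.025,"aperture": 0.022},{"dx": -0.002,"dz": 0.05,"aperture": 0.022},{"dx": -0.002,"dz": 0.062,"aperture": 0.022},{"dx": -0.002,"dz": 0.065,"aperture": 0.022},{"dx": -0.002,"dz": 0.065,"aperture": 0.022},{"dx": -0.002,"dz": 0.065,"aperture": 0.022}]}}

```text
clock: 12.3
eef_pos: [0.6493, -0.1117, 0.0541]
tool_rot: [0.124, 0.992, -0.0, 0.001]
ft_force: [0.1, 0.8, -4.6]
grip_width: 0.0308
grasp_force: 60.2
```

```bash
python3 go.py .648 -.112 .046
```

```text
tool d [ 0.0012 -0.0006  0.0081] pos [ 0.6493 -0.1117  0.0541] y-yaw 75.8 tilt [ 0.0022 -0.0005] q [-0.17  0.67  0.2   1.1  -0.    0.08] w 0.0308 t 12.3
```

{"method": "step_hand", "body": {"plan": [{"dx": 0.001,"dz": 0.002,"aperture": 0.022},{"dx": 0.001,"dz": 0.004,"aperture": 0.022},{"dx": 0.001,"dz": 0.005,"aperture": 0.022},{"dx": 0.001,"dz": 0.005,"aperture": 0.022}]}}

```text
clock: 12.8
eef_pos: [0.6474, -0.1112, 0.0476]
tool_rot: [0.124, 0.992, 0.0, -0.0]
ft_force: [-0.5, 0.3, -3.8]
grip_width: 0.0308
grasp_force: 60.2
```

{"method": "step_hand", "body": {"plan": [{"dz": 0.001,"aperture": 0.022},{"dz": 0.002,"aperture": 0.022},{"dz": 0.002,"aperture": 0.022}]}}

```text
clock: 13.18
eef_pos: [0.6476, -0.1112, 0.0462]
tool_rot: [0.124, 0.992, -0.0, 0.0]
ft_force: [-0.6, -0.8, -1.0]
grip_width: 0.031
grasp_force: 60.6
```

{"method": "step_hand", "body": {"plan": [{"dz": 0.001,"aperture": 0.022},{"dz": 0.001,"aperture": 0.022}]}}

```text
clock: 13.42
eef_pos: [0.6476, -0.1112, 0.0461]
tool_rot: [0.124, 0.992, -0.0, 0.0]
ft_force: [-3.0, 1.1, 5.7]
grip_width: 0.0315
grasp_force: 60.9
```

Seated. I'll release it, lift, and move toward punch25.

{"method": "step_hand", "body": {"plan": [{"dz": -0.001,"aperture": 0.022},{"dz": -0.001,"aperture": 0.034},{"dz": -0.001,"aperture": 0.038},{"dz": -0.001,"aperture": 0.044},{"dz": -0.001,"aperture": 0.05},{"dz": -0.001,"aperture": 0.052},{"dz": -0.02,"aperture": 0.052},{"dz": -0.05,"aperture": 0.052},{"dz": -0.08,"aperture": 0.052},{"dz": -0.08,"aperture": 0.052}]}}

```text
clock: 14.68
eef_pos: [0.6497, -0.1116, 0.1282]
tool_rot: [0.124, 0.992, -0.0, 0.003]
ft_force: [-0.2, 0.4, 0.4]
grip_width: 0.052
grasp_force: 0.0
```

```bash
python3 go.py .4425 .1815 .125
```

```text
tool d [0.2728 0.2333 0.0015] pos [ 0.6497 -0.1116  0.1282] y-yaw 75.8 tilt [ 0.0066 -0.0012] q [-0.17  0.61  0.3   1.25 -0.    0.08] w 0.052 t 14.675
```

{"method": "step_hand", "body": {"plan": [{"dx": 0.04,"dy": 0.034,"aperture": 0.052},{"dx": 0.08,"dy": 0.068,"aperture": 0.052},{"dx": 0.12,"dy": 0.103,"aperture": 0.052},{"dx": 0.16,"dy": 0.137,"aperture": 0.052},{"dx": 0.2,"dy": 0.171,"aperture": 0.052},{"dx": 0.24,"dy": 0.205,"aperture": 0.052},{"dx": 0.273,"dy": 0.233,"aperture": 0.052},{"dx": 0.273,"dy": 0.233,"aperture": 0.052},{"dx": 0.273,"dy": 0.233,"aperture": 0.052}]}}

```text
clock: 15.8
eef_pos: [0.4399, 0.1814, 0.1243]
tool_rot: [0.123, 0.992, -0.0, -0.0]
ft_force: [0.4, 0.4, 0.3]
grip_width: 0.0525
grasp_force: 0.0
```

```bash
python3 go.py .4425 .1815 .02; python3 snap.py 3; python3 chk.py 3 ab
```

```text
tool d [-0.0025  0.0008  0.1043] pos [0.4399 0.1814 0.1243] y-yaw 75.8 tilt [-0.0004 -0.0007] q [ 0.39  0.27 -0.25  1.05 -0.    0.64] w 0.0525 t 15.8
top a 186 off [-1.9 -1.1] mean [-2.6 -0.9] size [36.5 39.2] z 0.0807
top b 115 off [-3.3  0.3] mean [-3.1  0.2] size [28.5 28.9] z 0.0807
scene a 214 off [-0.1 -2.4] mean [ 0.7 -3.5] size [38.5 36. ] z 0.0806
scene b 116 off [-1.2 -1.3] mean [ 0.6 -2.5] size [31.5 26.5] z 0.0807
```

{"method": "step_hand", "body": {"plan": [{"dx": -0.002,"dz": 0.045,"aperture": 0.052},{"dx": -0.002,"dz": 0.08,"aperture": 0.052},{"dx": -0.002,"dz": 0.101,"aperture": 0.052},{"dx": -0.002,"dz": 0.101,"aperture": 0.052},{"dx": -0.002,"dz": 0.101,"aperture": 0.015},{"dx": -0.002,"dz": 0.101,"aperture": 0.015},{"dx": -0.002,"dz": 0.101,"aperture": 0.015},{"dx": -0.002,"dz": 0.101,"aperture": 0.015},{"dx": -0.002,"dz": 0.101,"aperture": 0.015}]}}

```text
clock: 17.02
eef_pos: [0.4434, 0.1815, 0.0252]
tool_rot: [0.124, 0.992, 0.001, 0.002]
ft_force: [1.0, -0.6, 6.3]
grip_width: 0.0235
grasp_force: 58.9
```

{"method": "step_hand", "body": {"plan": [{"dz": -0.03,"aperture": 0.015},{"dz": -0.06,"aperture": 0.015},{"dz": -0.095,"aperture": 0.015},{"dz": -0.095,"aperture": 0.015}]}}

```text
clock: 17.52
eef_pos: [0.4435, 0.1819, 0.1211]
tool_rot: [0.123, 0.992, 0.001, 0.002]
ft_force: [0.3, -0.0, -1.6]
grip_width: 0.0236
grasp_force: 59.0
```

```bash
python3 go.py .6425 -.0372 .122
```

```text
tool d [-0.2466 -0.1637 -0.0004] pos [0.4435 0.1819 0.1211] y-yaw 75.8 tilt [0.0048 0.002 ] q [ 0.39  0.28 -0.25  1.04  0.    0.64] w 0.0236 t 17.525
```

Release height should be about 0.0252+0.022=0.047.

{"method": "step_hand", "body": {"plan": [{"dx": -0.035,"dy": -0.023,"aperture": 0.015},{"dx": -0.075,"dy": -0.05,"aperture": 0.015},{"dx": -0.115,"dy": -0.077,"aperture": 0.015},{"dx": -0.155,"dy": -0.103,"aperture": 0.015},{"dx": -0.195,"dy": -0.13,"aperture": 0.015},{"dx": -0.23,"dy": -0.153,"aperture": 0.015},{"dx": -0.247,"dy": -0.164,"aperture": 0.015},{"dx": -0.247,"dy": -0.164,"aperture": 0.015},{"dx": -0.247,"dy": -0.164,"aperture": 0.015}]}}

```text
clock: 18.65
eef_pos: [0.6396, -0.0378, 0.1171]
tool_rot: [0.123, 0.992, 0.0, -0.002]
ft_force: [-0.1, -0.1, -1.9]
grip_width: 0.0235
grasp_force: 59.2
```

{"method": "step_hand", "body": {"plan": [{"dx": -0.001,"dz": 0.025,"aperture": 0.015},{"dx": -0.001,"dz": 0.05,"aperture": 0.015},{"dx": -0.001,"dz": 0.062,"aperture": 0.015},{"dx": -0.001,"dz": 0.065,"aperture": 0.015},{"dx": -0.001,"dz": 0.065,"aperture": 0.015},{"dx": -0.001,"dz": 0.065,"aperture": 0.015}]}}

```text
clock: 19.4
eef_pos: [0.6429, -0.0387, 0.055]
tool_rot: [0.124, 0.992, 0.0, 0.001]
ft_force: [0.4, -1.0, -1.9]
grip_width: 0.0236
grasp_force: 59.2
```

```bash
python3 go.py .6425 -.0372 .047
```

```text
tool d [0.0008 0.0013 0.008 ] pos [ 0.6429 -0.0387  0.055 ] y-yaw 75.8 tilt [ 0.0021 -0.0001] q [-0.06  0.64  0.15  1.08  0.    0.19] w 0.0236 t 19.4
```

{"method": "step_hand", "body": {"plan": [{"dy": 0.001,"dz": 0.003,"aperture": 0.015},{"dy": 0.001,"dz": 0.005,"aperture": 0.015},{"dy": 0.001,"dz": 0.006,"aperture": 0.015},{"dy": 0.001,"dz": 0.006,"aperture": 0.015}]}}

```text
clock: 19.9
eef_pos: [0.6422, -0.0377, 0.0476]
tool_rot: [0.124, 0.992, -0.0, -0.0]
ft_force: [0.3, 1.0, -2.1]
grip_width: 0.0234
grasp_force: 59.2
```

{"method": "step_hand", "body": {"plan": [{"dz": 0.001,"aperture": 0.015},{"dz": 0.002,"aperture": 0.015},{"dz": 0.002,"aperture": 0.015}]}}

```text
clock: 20.27
eef_pos: [0.6425, -0.0378, 0.0472]
tool_rot: [0.124, 0.992, -0.0, 0.001]
ft_force: [-3.7, 0.4, 4.4]
grip_width: 0.0239
grasp_force: 59.8
```

{"method": "step_hand", "body": {"plan": [{"dz": 0.001,"aperture": 0.015},{"dz": 0.001,"aperture": 0.015}]}}

```text
clock: 20.52
eef_pos: [0.6426, -0.0378, 0.0472]
tool_rot: [0.124, 0.992, 0.0, 0.001]
ft_force: [-4.4, -1.0, 10.0]
grip_width: 0.0235
grasp_force: 60.2
```

{"method": "step_hand", "body": {"plan": [{"dz": -0.0018,"aperture": 0.015},{"dz": -0.0018,"aperture": 0.027},{"dz": -0.0018,"aperture": 0.031},{"dz": -0.0018,"aperture": 0.037},{"dz": -0.0018,"aperture": 0.043},{"dz": -0.0018,"aperture": 0.045},{"dz": -0.02,"aperture": 0.045},{"dz": -0.05,"aperture": 0.045},{"dz": -0.08,"aperture": 0.045},{"dz": -0.08,"aperture": 0.045}]}}

```text
clock: 21.78
eef_pos: [0.6446, -0.0378, 0.1281]
tool_rot: [0.124, 0.992, 0.0, 0.003]
ft_force: [0.8, 0.7, -0.3]
grip_width: 0.0447
grasp_force: 0.0
```

```bash
python3 go.py .4795 -.4033 .125
```

```text
tool d [ 0.0704 -0.3948  0.0022] pos [ 0.6446 -0.0378  0.1281] y-yaw 75.8 tilt [ 0.0066 -0.0004] q [-0.06  0.58  0.25  1.23 -0.    0.19] w 0.0447 t 21.775
```

{"method": "step_hand", "body": {"plan": [{"dx": 0.009,"dy": -0.05,"aperture": 0.045},{"dx": 0.018,"dy": -0.1,"aperture": 0.045},{"dx": 0.027,"dy": -0.15,"aperture": 0.045},{"dx": 0.036,"dy": -0.2,"aperture": 0.045},{"dx": 0.045,"dy": -0.25,"aperture": 0.045},{"dx": 0.053,"dy": -0.3,"aperture": 0.045},{"dx": 0.062,"dy": -0.35,"aperture": 0.045},{"dx": 0.07,"dy": -0.395,"aperture": 0.045},{"dx": 0.07,"dy": -0.395,"aperture": 0.045},{"dx": 0.07,"dy": -0.395,"aperture": 0.045}]}}

```text
clock: 23.02
eef_pos: [0.4771, -0.4029, 0.1237]
tool_rot: [0.124, 0.992, 0.001, -0.001]
ft_force: [1.1, 0.6, 0.8]
grip_width: 0.0448
grasp_force: 0.0
```

```bash
python3 go.py .4795 -.4033 .022; python3 snap.py 4; python3 chk.py 4 abc
```

```text
tool d [-2.600e-03  1.000e-04  1.017e-01] pos [ 0.4771 -0.4029  0.1237] y-yaw 75.8 tilt [-0.0012  0.0017] q [-0.7   0.55  0.18  1.21  0.   -0.45] w 0.0448 t 23.025
top a 187 off [-1.7 -0.8] mean [-2.6 -0.8] size [36.4 39.2] z 0.081
top b 116 off [-3.  0.] mean [-3.   0.2] size [28.5 28.3] z 0.0806
top c 70 off [-1.9 -2.1] mean [-2.6 -1.5] size [21.3 23.4] z 0.0808
scene a 213 off [ 0.2 -3. ] mean [ 0.6 -3.7] size [37.9 38.3] z 0.0806
scene b 116 off [-0.1 -2.3] mean [ 0.4 -2.6] size [27.8 28.3] z 0.0802
scene c 68 off [ 0.8 -2.2] mean [ 1.1 -3.8] size [22.3 20.7] z 0.0802
```

View pics/scene_4.png

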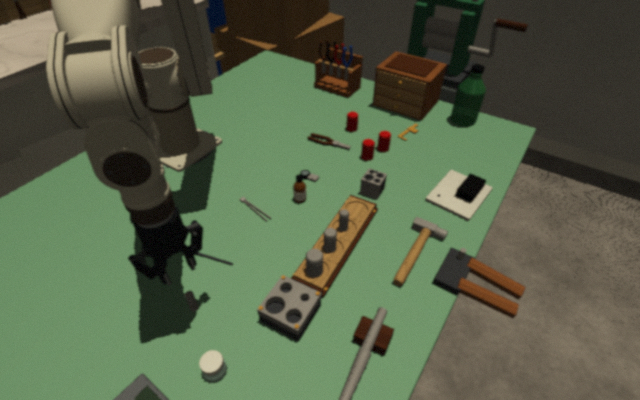

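Three punches stand in the rack at (314,262), (330,238) and (343,218), in the right order. The gripper is above punch18 near (190,298).

{"method": "step_hand", "body": {"plan": [{"dx": -0.002,"dz": 0.045,"aperture": 0.045},{"dx": -0.002,"dz": 0.08,"aperture": 0.045},{"dx": -0.002,"dz": 0.1,"aperture": 0.045},{"dx": -0.002,"dz": 0.1,"aperture": 0.045},{"dx": -0.002,"dz": 0.1,"aperture": 0.008},{"dx": -0.002,"dz": 0.1,"aperture": 0.008},{"dx": -0.002,"dz": 0.1,"aperture": 0.008},{"dx": -0.002,"dz": 0.1,"aperture": 0.008},{"dx": -0.002,"dz": 0.1,"aperture": 0.008}]}}

```text
clock: 24.25
eef_pos: [0.4808, -0.4045, 0.0265]
tool_rot: [0.123, 0.992, -0.0, 0.002]
ft_force: [0.9, 0.5, 5.6]
grip_width: 0.0166
grasp_force: 58.6
```

{"method": "step_hand", "body": {"plan": [{"dz": -0.03,"aperture": 0.008},{"dz": -0.06,"aperture": 0.008},{"dz": -0.1,"aperture": 0.008},{"dz": -0.1,"aperture": 0.008}]}}

```text
clock: 24.75
eef_pos: [0.4813, -0.4059, 0.1286]
tool_rot: [0.124, 0.992, -0.002, 0.003]
ft_force: [1.0, -0.9, -2.0]
grip_width: 0.0166
grasp_force: 58.5
```

```bash
python3 go.py .6366 .0385 .125
```

```text
tool d [-0.0414  0.4689  0.0022] pos [ 0.4813 -0.4059  0.1286] y-yaw 75.8 tilt [ 0.0055 -0.0052] q [-0.7   0.55  0.19  1.21 -0.   -0.45] w 0.0166 t 24.75
```

{"method": "step_hand", "body": {"plan": [{"dx": -0.003,"dy": 0.03,"aperture": 0.008},{"dx": -0.007,"dy": 0.08,"aperture": 0.008},{"dx": -0.012,"dy": 0.135,"aperture": 0.008},{"dx": -0.017,"dy": 0.19,"aperture": 0.008},{"dx": -0.022,"dy": 0.245,"aperture": 0.008},{"dx": -0.027,"dy": 0.3,"aperture": 0.008},{"dx": -0.031,"dy": 0.355,"aperture": 0.008},{"dx": -0.036,"dy": 0.41,"aperture": 0.008},{"dx": -0.04,"dy": 0.45,"aperture": 0.008},{"dx": -0.041,"dy": 0.469,"aperture": 0.008}]}}

```text
clock: 26.0
eef_pos: [0.6338, 0.0427, 0.1229]
tool_rot: [0.122, 0.992, -0.0, -0.001]
ft_force: [-0.4, -0.5, -1.8]
grip_width: 0.0168
grasp_force: 58.7
```

{"method": "step_hand", "body": {"plan": [{"aperture": 0.008},{"aperture": 0.008}]}}

```text
clock: 26.25
eef_pos: [0.6336, 0.039, 0.1243]
tool_rot: [0.124, 0.992, -0.001, -0.001]
ft_force: [-0.5, -0.1, -1.8]
grip_width: 0.0164
grasp_force: 58.7
```

```bash
python3 go.py .6366 .0385 .0485
```

```text
tool d [-0.0031  0.0003  0.0758] pos [0.6336 0.039  0.1243] y-yaw 75.7 tilt [-0.0014 -0.0009] q [ 0.06  0.57  0.22  1.22 -0.    0.31] w 0.0164 t 26.25
```

{"method": "step_hand", "body": {"plan": [{"dx": -0.002,"dz": 0.025,"aperture": 0.008},{"dx": -0.002,"dz": 0.05,"aperture": 0.008},{"dx": -0.002,"dz": 0.066,"aperture": 0.008},{"dx": -0.002,"dz": 0.07,"aperture": 0.008},{"dx": -0.002,"dz": 0.07,"aperture": 0.008},{"dx": -0.002,"dz": 0.07,"aperture": 0.008}]}}

```text
clock: 27.0
eef_pos: [0.6372, 0.0401, 0.056]
tool_rot: [0.124, 0.992, 0.0, 0.001]
ft_force: [-0.5, -0.3, -0.8]
grip_width: 0.0167
grasp_force: 58.7
```

```bash
python3 go.py .6366 .0385 .0485
```

```text
tool d [ 0.0002 -0.0017  0.0075] pos [0.6372 0.0401 0.056 ] y-yaw 75.8 tilt [0.0022 0.0001] q [ 0.06  0.63  0.13  1.07 -0.    0.31] w 0.0167 t 27.0
```

{"method": "step_hand", "body": {"plan": [{"dy": -0.001,"dz": 0.003,"aperture": 0.008},{"dy": -0.001,"dz": 0.004,"aperture": 0.008},{"dy": -0.001,"dz": 0.005,"aperture": 0.008},{"dy": -0.001,"dz": 0.005,"aperture": 0.008}]}}

```text
clock: 27.5
eef_pos: [0.6359, 0.0392, 0.0497]
tool_rot: [0.124, 0.992, -0.0, -0.0]
ft_force: [0.7, 0.3, -1.0]
grip_width: 0.0159
grasp_force: 58.7
```

{"method": "step_hand", "body": {"plan": [{"dz": 0.001,"aperture": 0.008},{"dz": 0.002,"aperture": 0.008},{"dz": 0.002,"aperture": 0.008}]}}

```text
clock: 27.88
eef_pos: [0.6362, 0.0392, 0.0486]
tool_rot: [0.124, 0.992, 0.0, 0.0]
ft_force: [-1.8, 0.2, 4.5]
grip_width: 0.0164
grasp_force: 58.8
```

{"method": "step_hand", "body": {"plan": [{"dz": 0.001,"aperture": 0.008},{"dz": 0.001,"aperture": 0.008}]}}

```text
clock: 28.12
eef_pos: [0.6363, 0.0392, 0.0485]
tool_rot: [0.124, 0.992, 0.0, 0.001]
ft_force: [-3.2, -0.5, 8.7]
grip_width: 0.0165
grasp_force: 59.5
```

Seated. I'll release it, lift, then back the arm away toward the base and check.

{"method": "step_hand", "body": {"plan": [{"dz": -0.0015,"aperture": 0.008},{"dz": -0.0015,"aperture": 0.02},{"dz": -0.0015,"aperture": 0.024},{"dz": -0.0015,"aperture": 0.03},{"dz": -0.0015,"aperture": 0.036},{"dz": -0.0015,"aperture": 0.038},{"dz": -0.02,"aperture": 0.038},{"dz": -0.05,"aperture": 0.038},{"dz": -0.1,"aperture": 0.038},{"dz": -0.15,"aperture": 0.038}]}}

```text
clock: 29.38
eef_pos: [0.6357, 0.0392, 0.1979]
tool_rot: [0.124, 0.992, -0.0, -0.0]
ft_force: [1.5, 0.2, -0.5]
grip_width: 0.038
grasp_force: 0.0
```

{"method": "step_hand", "body": {"plan": [{"dy": 0.06,"aperture": 0.038},{"dy": 0.12,"aperture": 0.038},{"dy": 0.18,"aperture": 0.038},{"dy": 0.24,"aperture": 0.038},{"dy": 0.24,"aperture": 0.038},{"dy": 0.24,"aperture": 0.038}]}}

```text
clock: 30.12
eef_pos: [0.6946, 0.2718, 0.1959]
tool_rot: [0.123, 0.992, -0.001, -0.001]
ft_force: [-0.3, -0.7, -0.1]
grip_width: 0.0374
grasp_force: 0.0
```

```bash
python3 snap.py 5; python3 chk.py 5 abcd; python3 meas.py 5 | grep "zt 0.08"
```

Run:
```python
import cv2,numpy as np
f=lambda a,y,x:cv2.resize(a[y:y+120,x:x+260],None,fx=2.4,fy=2.4)
a=cv2.imread('pics/top_5.png');b=cv2.imread('pics/scene_5.png')
cv2.imwrite('pics/fin.png',np.vstack([f(a,130,230),f(b,165,200)]))
```

```text
top a 181 off [-2.  -1.4] mean [-2.6 -0.7] size [37.9 37.9] z 0.0813
top b 118 off [-3.   0.2] mean [-3.3  0.3] size [28.5 29.3] z 0.0808
top c 70 off [-1.3 -1.3] mean [-2.6 -1.2] size [20.6 24.1] z 0.0805
top d 39 off [-3.3  0.6] mean [-3.5  0.7] size [16.9 14.4] z 0.0797
scene a 213 off [-0.1 -2.6] mean [ 0.7 -3.6] size [37.9 37.7] z 0.0805
scene b 121 off [-0.4 -2. ] mean [ 0.4 -3. ] size [29.8 30. ] z 0.0803
scene c 63 off [-1.3 -1.7] mean [ 0.4 -3.3] size [22.9 22.5] z 0.0797
scene d 33 off [-0.9 -0.5] mean [-1.1 -1.2] size [15.5 14.9] z 0.0786
[310, 228, 14, 15, 167] zt 0.086 c 472.7 7.1 mean 472.2 6.7 size 15.0 15.3 ang 89.8 [59 46 33]
```

View pics/fin.png

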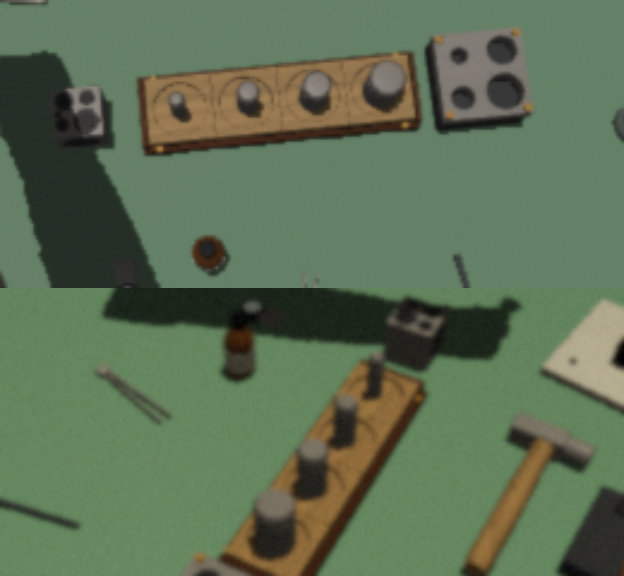

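All four punches stand upright in the rack, thickest beside the cutter, within about 2 mm of the pocket centres. The bottle, at (208,250) in the upper half, hasn't moved.

```bash
python3 -c "
from workcell import workorder
print(workorder.job_done())"
```

```text
the job is handed in; nothing more can be done
None
```

The job is handed in: all four punches stand upright in the rack in order, from 40 mm beside the disc cutter down to 18 mm at the far end, each about 2 mm from its pocket's centre, with the oil bottle unmoved, at about 30 s on the clock.

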